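# Press the cap onto a spice jar in the bench lid press and hold it

### The job

The amber spice jar in the white lid press needs its push-on cap pressed home and held while the sealing liner inside grips. Draw the red-knobbed safety pin out from under the lever, park it lying in the open notch of the blue holder on the side of the press and let go of it; then push the lever down until it is about level and its red pointer stands in the green band, not past it into the red, keep it there at least three seconds, and finish still holding the lever down in the green. Leave the jar in its ring and the other things on the worktop where they are.

Things in the scene. Friction and masses are not known exactly. Their poses are not given: they have to be found in the camera images.
- press: White bench lid press, fixed: base 145 x 90 mm, two frame plates with a lever over a plunger, 251 mm tall without the lever. Origin on the worktop under the plunger's axis; z up; -x is the way the lever points; +y the side of the pin's knob, notch and scale. Base x -57 to +88, y -45 to +45 mm; frame plates y -13.5 to +13.5 mm, scale to y +18 mm. Turned about z only.
- bore (a point): Mouth of the safety pin's bore, in the outer (+y) face of the near frame plate, 233 mm above the worktop. Axes as the press: the pin is drawn out along +y, level. Bore 11 mm wide through both plates.
- notch (a point): Outer (+y) end of the axis of the notch in the blue holder, 180.5 mm above the worktop; axes as the press. A level open-topped trough along y, 49 mm long from here back to the plate, 11 mm wide, flaring to 25 mm; floor 4.5 mm below this axis, brim 17 mm above. Lay the shank in from above, on this axis, tip to the press, collar outside: the knob's centre is then 43 to 52 mm out (+y) from here.
- pin_knob (a point): Centre of the safety pin's red knob: level cylinder, 17 mm diameter, 37 mm long. Its y axis runs along the pin, tip to knob. From here towards -y: collar (16 mm diameter) at 38 to 42 mm, steel shank (9 mm diameter) to the tip at 92 mm. In its bore the knob is about 43 mm out from bore; 50 mm of draw along +y frees it. Loose fit, 45 g. While in, it blocks the lever.
- lever (a joint): Lever angle, rad: 0 at rest (30 degrees above level), growing as it is pressed; 0.524 is level; stop at 0.72. Green band of the scale 0.430 to 0.590, red beyond. A spring lifts the lever if let go. Downward force on its grip: about 4 N to start, 11 to 19 N in the green band, as the cap goes home and the plunger's cushion spring gives.
- pivot (a point): The lever's hinge, 200 mm above the worktop, in the middle between the plates; the hinge's axis is the press's y.
- lever_pad (a point): Middle of the top face of the lever's black grip (28 mm wide, 86 mm long, 16 mm thick). It moves with the lever in an arc about pivot: at joint value q it is x = -0.195 cos(a) + 0.008 sin(a), z = 0.195 sin(a) + 0.008 cos(a) (m) from the pivot in the press's axes, with a = 0.524 - q.
- cap (a joint): How far the jar's white cap is pushed down, m: 0 to 0.002 at the start, 0.006 is fully home. Push fit, 14 N.
- jar_mid (a point): Amber jar, 45 mm diameter, standing in the press's ring under the plunger; the point is on its axis, 45 mm above its foot. Cap 41 mm wide.
- nest (a point): Centre of the black locating ring on the press's base, 16 mm above the worktop.
- spice_red: Small clear spice jar with a red cap, 45 mm wide, 106 mm tall. Not to be moved. Origin at the centre of its underside.
- shaker: Salt shaker, glass with a grey top, 44 mm wide, 90 mm tall. Not to be moved. Origin at the centre of its underside.
- timer: Cream and green egg timer, 61 mm wide, 44 mm tall. Not to be moved. Origin at the centre of its underside.
- marker_pen: Green and white marker pen, lying, 135 mm long, 17 mm thick. Not to be moved. Origin at the centre of its underside.
Not all that is in view belongs to the job. Of the things shaped like the part that bears pin_knob, the red one is meant.

How it is judged:
By the outcome, as a careful person would: the job done as asked, in the order asked, and still so for the second after the job is handed in, while the arm keeps its last pose, push and grip.
It also fails if it takes over 59 s, if anything falls off the work surface, if the arm or the gripper's body presses on something with over 40 N, if the wrist force passes 120 N, or if a joint passes its speed limit or range.

### The arm

A 6-joint arm with a two-finger parallel gripper is mounted at the origin on the work surface; the furniture and walls round the work are solid. World frame = base frame: x ahead of the robot, y to its left, z up, the work surface at z = 0. Lengths are in mm, angles in rad, forces in N, time in s.
With the tool pointing down it reaches from about 350 to 950 mm from the base axis. Payload 17.4 kg.
Tool frame: the origin (TCP) lies on the centre line of the jaws, within the pads' length; the fingertips stand 22 mm ahead of it and the grasp point (between the pads) lies 3 mm ahead of it (robot.tcp_to_tips is the distance from the TCP to the fingertips, in mm); z points along the fingers, y is the line along which they close (so a half turn about z gives the same grasp; the last joint's range is limited). The gripper opens to 93 mm and grips with 3 to 60 N. Pads are 15 mm wide; open, the fingers measure 128 mm over their backs; the gripper's body (75 mm by 188 mm) begins 65 mm behind the grasp point.
Start: joints at [1.07, 0.116, 1.442, -0, 1.584, -0.038], TCP at [301.366, 603.996, 240.646] pointing down, gripper open.
Joint ranges: [-2.83, 2.83], [-0.83, 2.19], [0.07, 2.5], [-1.14, 4.28], [0.01, 3], [-2.97, 2.97]. Speed limits (rad/s): [1.89, 1.89, 2.22, 3.14, 3.14, 3.14].

### API

Orientations are given as a unit quaternion [w, x, y, z].
In Python, from bench import robot gives the robot as it stands.
- The arm moves only by the tool arm_command, never from a script. Its argument "increments" is text: rows parted by semicolons, each of 7 numbers parted by spaces: the closure, from 0 (fully open) to 1 (shut), then the shift along the world's x, y, z in m, then the turn, a rotation vector about the world's x, y, z in degrees. In form: grip dx dy dz ax ay az; .... A call has 1 to 12 rows; each row shifts and turns the commanded pose from where the row before left it; what a row does not reach is not made up. A row lasts 1/10 s, in which the tool goes at most 50 mm and 8.59 degrees, less where a joint would pass 70% of its speed; a pose out of reach is approached as far as the arm can. A call with a gripper value outside its range is refused whole. The fingers move at their own pace and stop on an object; "newtons" is the grip in N (left out, the last holds). Time passes only in rows, so rows that do not move let the fingers close. It gives the time, the measured TCP pose, the force, the opening and the grip force at its end, in the units of the state.
- robot.get_state(): the state, without advancing time (a new reading comes with each control period).
- robot.capture(name): name is "scene" or "top" or "wrist"; returns a dict with "img" (480x640x3 uint8, red, green, blue), "fx", "fy", "cx", "cy" (pixels), "rvec" (rotation vector, rad) and "tvec" (3), from world to camera coordinates, as OpenCV has them. Camera axes: x right, y down, z forward; pixel columns grow to the right and rows downward; lengths in mm; the calibration is good to about 2 mm. The wrist camera is an equidistant fisheye: a pixel r from the principal point sees the ray r / f radians off the axis. A picture is of the moment at which its call begins. There is no depth.
- robot.finish_job(): hands the job in; it is judged then, once.
The state is a dict: "time": time; "joint_positions": joint angles; "qd": joint speeds; "tau": joint torques, N m; "tcp_pos": TCP position; "ee_rot": TCP orientation; "wrist_force": force on the tool from outside, world axes, zero at the start; "ft_torque": the same for the moment, N m; "finger_gap": finger opening in mm; "gripper_force": force on a finger pad.
Only numpy, scipy, OpenCV 4.12 (cv2) and the standard library are available. Lean on these libraries where they do the work, as an engineer would, in place of code of your own. Each camera call takes 0.05 s, during which the arm holds its last target. There are 200 camera calls.

## Working session

There is one attempt and no reset: what is moved stays moved. The work goes in short steps, Python scripts to look and compute and a tool call to move; the robot and the scene stay as the last step left them, time stands still between calls to the robot, and variables do not carry over. Pictures are saved under pics/ and viewed, at most 10 in all, crops included, and the job is handed in when it is done.

Besides the shell and the picture viewer there is one more tool, called after "Call:" as name(argument=value, ...) on one line, values as JSON. arm_command: Moves the arm, as the interface text tells. Its arguments: {"type":"object","properties":{"increments":{"type":"string"},"newtons":{"type":"number"}},"required":["increments"]}

```bash
mkdir -p pics; cat > h.py <<'E'
import numpy as np, cv2, pickle
from bench import robot
def cap(n,tag):
    c=robot.capture(n); pickle.dump(c,open(f'pics/{tag}.pkl','wb')); cv2.imwrite(f'pics/{tag}.png',cv2.cvtColor(c['img'],cv2.COLOR_RGB2BGR)); return c
def ray(c,u,v,fish=False):
    R=cv2.Rodrigues(np.array(c['rvec'],float))[0]; t=np.array(c['tvec'],float)
    x=(u-c['cx'])/c['fx']; y=(v-c['cy'])/c['fy']
    if fish:
        r=np.hypot(x,y); d=np.array([x/r*np.sin(r),y/r*np.sin(r),np.cos(r)]) if r>0 else np.array([0,0,1.])
    else: d=np.array([x,y,1.])
    d/=np.linalg.norm(d); return -R.T@t, R.T@d
def tri(rs):
    A=sum(np.eye(3)-np.outer(d,d) for o,d in rs); b=sum((np.eye(3)-np.outer(d,d))@o for o,d in rs)
    p=np.linalg.solve(A,b); return p,[np.linalg.norm((np.eye(3)-np.outer(d,d))@(p-o)) for o,d in rs]
def plane(r,z):
    o,d=r; return o+d*(z-o[2])/d[2]
def proj(c,P):
    return cv2.projectPoints(np.array(P,float).reshape(-1,1,3),np.array(c['rvec'],float),np.array(c['tvec'],float),np.array([[c['fx'],0,c['cx']],[0,c['fy'],c['cy']],[0,0,1.]]),None)[0].reshape(-1,2)
E
python3 - <<'E'
from h import *
for n in ('scene','top','wrist'):
    c=cap(n,n+'0'); o,d=ray(c,c['cx'],c['cy']); print(n,c['fx'],o,d)
a=[cv2.imread(f'pics/{n}0.png') for n in('scene','top')]
print(robot.get_state())
E
```

```text
scene 476.50388333395006 [-163.22938061 -453.4432983  1036.14242719] [ 0.51981412  0.45054898 -0.72580913]
top 455.52549414917814 [ 306.90296467   42.40118169 1021.30610356] [ 0.17314239  0.00258268 -0.98489342]
wrist 371.64829954431775 [238.222007   635.95162337 384.02173289] [ 0.22645809 -0.11471195 -0.96724242]
{'time': 0.15, 'joint_positions': array([ 1.07022442e+00,  1.16335548e-01,  1.44211002e+00,  3.68353911e-05,
        1.58400440e+00, -3.78053058e-02]), 'qd': array([-0.00035411, -0.00212531, -0.00102811, -0.00145311, -0.0010837 ,
        0.00036507]), 'tau': array([ 9.11412408e-04, -7.21761489e+01, -6.22948194e+01,  7.80033600e-02,
        2.26248783e-02, -1.07865585e-04]), 'tcp_pos': array([301.2713394 , 603.87921423, 240.10301715]), 'ee_rot': array([-1.31754296e-04,  2.29323926e-01,  9.73350067e-01, -4.08323004e-04]), 'wrist_force': array([-0.12718683,  0.87111751,  0.32180084]), 'ft_torque': array([-0.00139566,  0.02875093,  0.01800442]), 'gripper_force': 0.0, 'finger_gap': 93.28727478550148}
```

View pics/scene0.png

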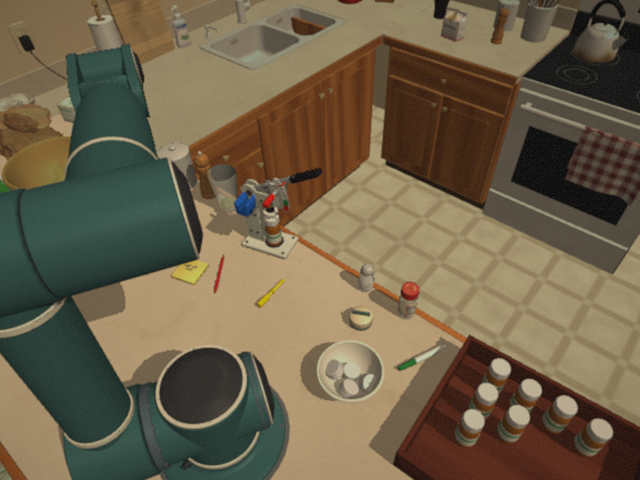

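View pics/top0.png

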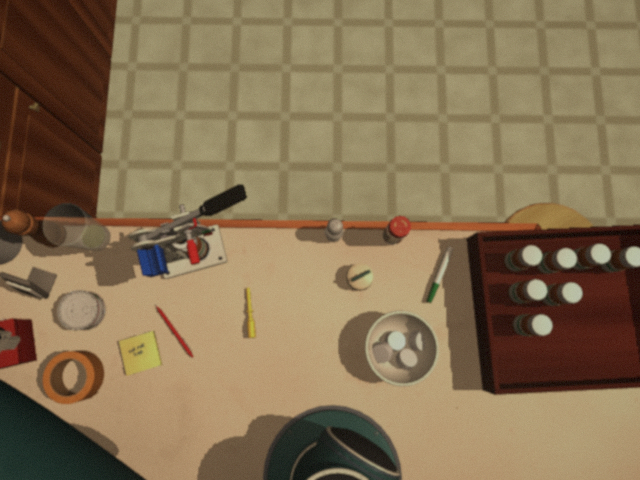

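The scene view shows the press near (268,215). In the top view it is near (190,240): blue holder at (152,262), red knob at (193,252), and the lever's black grip at (223,200), pointing ahead and to the right. I'll crop closer.

```bash
python3 - <<'E'
from h import *
s=cv2.imread('pics/scene0.png')[155:265,220:330]; t=cv2.imread('pics/top0.png')[175:285,120:255]; w=cv2.imread('pics/wrist0.png')
m=np.zeros((600,800,3),np.uint8)
m[:300,:300]=cv2.resize(s,(300,300),interpolation=2); m[:300,310:310+368]=cv2.resize(t,(368,300),interpolation=2)
m[300:,:400]=cv2.resize(w,(400,300))
cv2.imwrite('pics/m0.png',m)
for n in('scene','top'):
    im=cv2.cvtColor(cv2.imread(f'pics/{n}0.png'),cv2.COLOR_BGR2HSV); im0=np.zeros(im.shape[:2],np.uint8)
    if n=='scene': im0[155:265,220:330]=1
    else: im0[175:285,120:255]=1
    for nm,mk in dict(red=((im[...,0]<6)|(im[...,0]>172))&(im[...,1]>150)&(im[...,2]>80),blue=(abs(im[...,0].astype(int)-113)<12)&(im[...,1]>120)&(im[...,2]>50),blk=(im[...,2]<38),grn=(abs(im[...,0].astype(int)-65)<18)&(im[...,1]>80)).items():
        k,l,st,ce=cv2.connectedComponentsWithStats((mk&(im0>0)).astype(np.uint8))
        print(n,nm,[(st[i].tolist(),ce[i].round(1).tolist()) for i in range(1,k) if st[i][4]>12])
E
```

```text
scene red [([263, 194, 12, 14, 96], [268.3, 200.5]), ([284, 206, 4, 5, 16], [285.5, 208.0]), ([220, 256, 4, 9, 21], [221.8, 260.5])]
scene blue [([235, 192, 21, 24, 333], [244.6, 204.3])]
scene blk [([290, 168, 31, 15, 226], [305.7, 175.3]), ([267, 208, 6, 4, 16], [269.8, 209.7])]
scene grn [([283, 200, 5, 6, 21], [285.4, 202.2])]
top red [([193, 218, 4, 9, 27], [194.6, 221.8]), ([187, 240, 13, 24, 213], [192.6, 251.7])]
top blue [([138, 245, 29, 30, 611], [152.0, 260.7])]
top blk [([200, 186, 45, 29, 588], [223.7, 200.3])]
top grn []
```

View pics/m0.png

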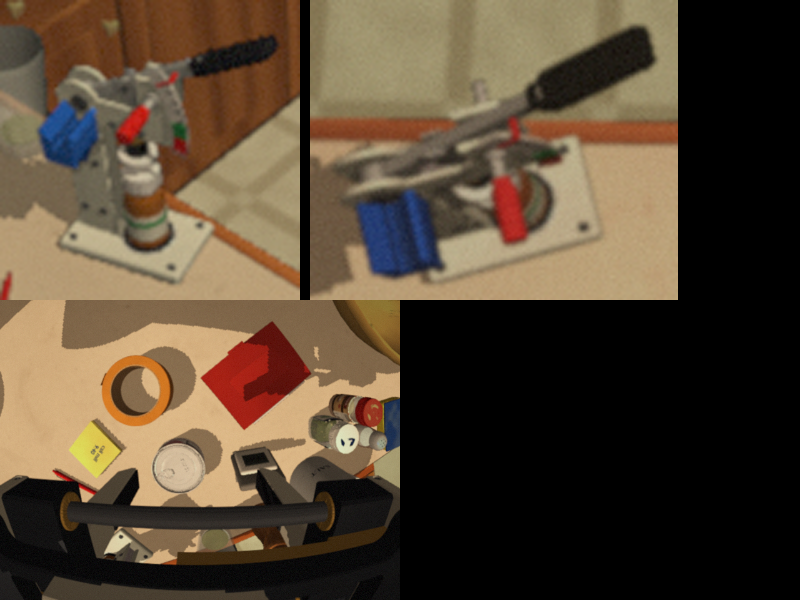

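The crops show the lever pointing to world -y and a little +x. The knob and holder face the robot (world -x), and the base corners are clear in both views. Next I triangulate them.

```bash
python3 - <<'E'
from h import *
cs=pickle.load(open('pics/scene0.pkl','rb')); ct=pickle.load(open('pics/top0.pkl','rb'))
S=lambda u,v:(u/2.727+220,v/2.727+155); T=lambda u,v:((u-310)/2.726+120,v/2.727+175)
pts=dict(knob=((268.3,200.5),(192.6,251.7)),grip=((305.7,175.3),(223.7,200.3)),c1=(S(62,243),T(428,282)),c2=(S(172,282),T(600,232)),c3=(S(213,225),T(575,137)),blue=((244.6,204.3),(152,260.7)),
 gripR=(S(270,47),T(645,45)),gripL=(S(196,67),T(535,97)))
for k,(s,t) in pts.items():
    p,e=tri([ray(cs,*s),ray(ct,*t)]); print(k,p.round(1),np.round(e,1))
# yaw from base corners at z~10
P=[plane(ray(ct,*pts[k][1]),10)[:2] for k in('c1','c2','c3')]+[plane(ray(cs,*pts[k][0]),10)[:2] for k in('c1','c2','c3')]
for Q in (P[:3],P[3:]):
    print(np.round(Q,1), np.linalg.norm(Q[0]-Q[1]),np.linalg.norm(Q[2]-Q[1]),np.degrees(np.arctan2(*(Q[0]-Q[1])[::-1])),np.degrees(np.arctan2(*(Q[1]-Q[2])[::-1])))
E
```

```text
knob [438.4 259.  227.3] [0.8 0.8]
grip [514.  194.1 294.4] [0.5 0.5]
c1 [416.1 381.2   1.2] [1.7 1.7]
c2 [455.9 245.3  -1.2] [3.6 3.6]
c3 [537.7 265.3   7.2] [0.5 0.5]
blue [430.3 350.8 168.1] [0.5 0.5]
gripR [523.6 159.  315.2] [0.2 0.2]
gripL [503.8 234.8 266.6] [0.1 0.1]
[[414.  379.5]
 [456.8 240.7]
 [536.7 265.1]] 145.2955180078585 83.51086097308055 107.13860606626629 -163.01403702967886
[[412.2 372.7]
 [446.6 240.3]
 [536.2 263. ]] 136.85172871467637 92.44054325555675 104.55506262253819 -165.75409556226032
```

Call:
arm_command(increments="0 0 0 0.04 0 0 0; 0 0 0 0.04 0 0 0; 0 0.0148 -0.0384 0 0 0 4.7; 0 0.0148 -0.0384 0 0 0 4.7; 0 0.0148 -0.0384 0 0 0 4.7; 0 0.0148 -0.0384 0 0 0 4.7; 0 0.0148 -0.0384 0 0 0 4.7; 0 0.0148 -0.0384 0 0 0 4.7; 0 0.0148 -0.0384 0 0 0 4.7; 0 0.0148 -0.0384 0 0 0 4.7; 0 0.0148 -0.0384 0 0 0 4.6; 0 0 0 -0.01 0 0 0")

```text
time: 1.35
tcp_pos: [436.0, 255.2, 311.8]
ee_rot: [0.001, -0.136, 0.991, -0.0]
wrist_force: [0.1, 0.0, 0.5]
finger_gap: 93.0
gripper_force: 0.0
```

```bash
python3 - <<'E'
from h import *
robot.capture('wrist') # settle
c=cap('wrist','w1'); s=robot.get_state(); print(s['time'],s['tcp_pos'],s['ee_rot'])
E
```

```text
1.45 [434.51370683 257.7916365  309.38805834] [-7.20023494e-04 -1.35082169e-01  9.90834129e-01 -1.32530074e-04]
```

View pics/w1.png

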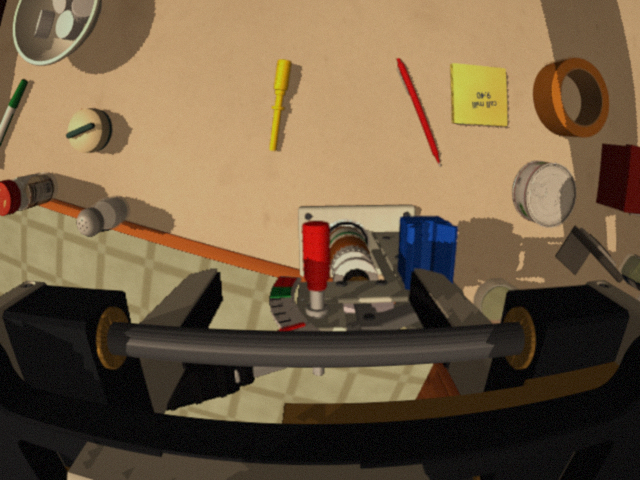

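The wrist view shows the knob at (315,255) between the open fingers. The blue holder is at (428,250), its trough line near x≈428, and the base's front edge runs from (300,207) to (415,205), so the yaw is about right. I'll measure with the three views and zoom on the holder.

```bash
python3 - <<'E'
from h import *
cs=pickle.load(open('pics/scene0.pkl','rb')); ct=pickle.load(open('pics/top0.pkl','rb')); cw=pickle.load(open('pics/w1.pkl','rb'))
b=cv2.imread('pics/w1.png'); im=cv2.cvtColor(b,cv2.COLOR_BGR2HSV)
mk=(((im[...,0]<6)|(im[...,0]>172))&(im[...,1]>150)&(im[...,2]>80)).astype(np.uint8); mk[:210]=0; mk[310:]=0; mk[:,:295]=0; mk[:,340:]=0
k,l,st,ce=cv2.connectedComponentsWithStats(mk); i=1+np.argmax(st[1:,4]); print(st[i],ce[i])
ys,xs=np.nonzero(l==i)
for y in range(222,294,10): print(y,xs[ys==y].min(),xs[ys==y].max(),end='; ')
rw=ray(cw,*ce[i],True)
print('knob w+t',tri([rw,ray(ct,192.6,251.7)]),'w+s',tri([rw,ray(cs,268.3,200.5)]),'all',tri([rw,ray(ct,192.6,251.7),ray(cs,268.3,200.5)]), 'z233',plane(rw,233))
for q in((300,207),(415,205)): print('base',plane(ray(cw,*q,True),12))
cr=b[195:345,255:475]; cv2.imwrite('pics/m1.png',cv2.resize(cr,(792,540),interpolation=2))
E
```

```text
[ 302  222   28   69 1695] [315.98112094 254.51386431]
222 308 323; 232 302 328; 242 303 328; 252 303 329; 262 304 329; 272 305 328; 282 308 326; Traceback (most recent call last):
  File "<stdin>", line 7, in <module>
    return umr_minimum(a, axis, None, out, keepdims, initial, where)
ValueError: zero-size array to reduction operation minimum which has no identity
```

```bash
python3 - <<'E'
from h import *
cs=pickle.load(open('pics/scene0.pkl','rb')); ct=pickle.load(open('pics/top0.pkl','rb')); cw=pickle.load(open('pics/w1.pkl','rb'))
b=cv2.imread('pics/w1.png')
rw=ray(cw,316,254.5,True)
for n,r in dict(wt=[rw,ray(ct,192.6,251.7)],ws=[rw,ray(cs,268.3,200.5)],all=[rw,ray(ct,192.6,251.7),ray(cs,268.3,200.5)]).items(): print(n,tri(r))
print('z233',plane(rw,233),'ends',plane(ray(cw,315.5,222,True),233),plane(ray(cw,317,290,True),233))
for q in((300,207),(415,205)): print('base',plane(ray(cw,*q,True),12))
cr=b[195:345,255:475]; cv2.imwrite('pics/m1.png',cv2.resize(cr,(792,540),interpolation=2))
E
```

```text
wt (array([439.06142363, 259.0910335 , 223.29063906]), [np.float64(0.6909821277729162), np.float64(0.6909821277728564)])
ws (array([436.71986367, 258.18057213, 228.90885171]), [np.float64(0.01677871320054854), np.float64(0.016778713200445966)])
all (array([437.77305651, 258.50862668, 227.89874771]), [np.float64(0.7284377329933138), np.float64(1.0909774520666342), np.float64(0.6277408819964968)])
z233 [435.46627496 257.81394783 233.        ] ends [415.58407506 251.9437596  233.        ] [458.44226091 264.90259739 233.        ]
base [451.3076575  242.43147009  12.        ]
base [410.09378868 377.8608986   12.        ]
```

View pics/m1.png

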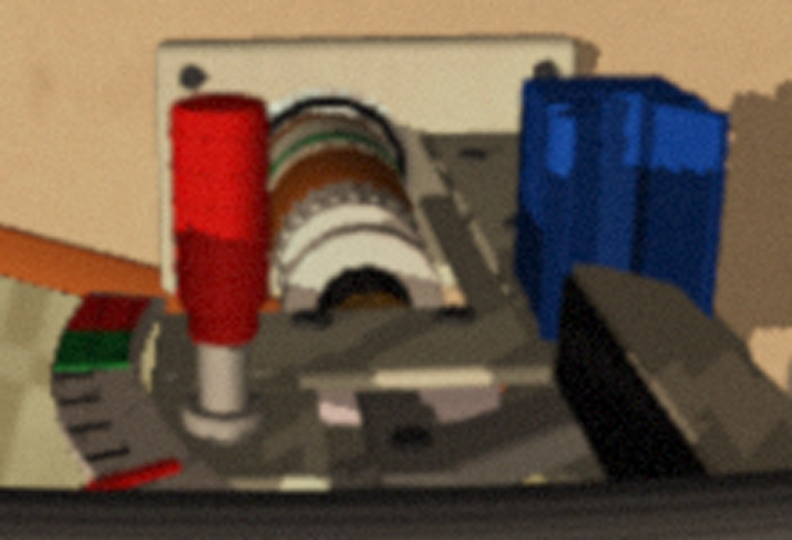

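The crop shows the pin seated at the left, with its pointer at the scale's lower end. The holder's outer brim runs from about (550,107) to (725,110) in the crop. Now I go down onto the knob and close.

Call:
arm_command(increments="0.4 0 0 -0.02 0 0 0.4; 0.4 0 0 -0.02 0 0 0.4; 0.4 0 0 -0.018 0 0 0; 0.4 0 0 -0.012 0 0 0; 0.4 0 0 -0.006 0 0 0; 0.6 0 0 0 0 0 0; 1 0 0 0 0 0 0; 1 0 0 0 0 0 0; 1 0 0 0 0 0 0; 1 0 0 0 0 0 0; 1 0 0 0 0 0 0", newtons=20)

```text
time: 2.55
tcp_pos: [434.6, 258.4, 234.8]
ee_rot: [0.0, -0.143, 0.99, 0.0]
wrist_force: [0.8, -0.7, 0.5]
finger_gap: 16.4
gripper_force: 19.9
```

```bash
python3 - <<'E'
from h import *
s=robot.get_state(); print(s['time'],s['tcp_pos'],s['ee_rot'],s['wrist_force'],s['finger_gap'],s['gripper_force'])
cw=pickle.load(open('pics/w1.pkl','rb'))
for u in (550,637,725): print(plane(ray(cw,255+u/3.6,195+107/3.6,True),197.5))
E
```

```text
2.55 [434.62787139 258.39317602 234.84115623] [ 1.51051265e-04 -1.43310359e-01  9.89677785e-01  3.39334263e-05] [ 0.83680906 -0.74720731  0.48869029] 16.38914623804136 19.935463070869446
[407.26176537 318.75152022 197.5       ]
[402.20777377 336.54979841 197.5       ]
[396.85634755 355.32317149 197.5       ]
```

Call:
arm_command(increments="1 -0.0048 -0.0014 0 0 0 0; 1 -0.0077 -0.00225 0 0 0 0; 1 -0.0077 -0.00225 0 0 0 0; 1 0 0 0 0 0 0")

```text
time: 2.95
tcp_pos: [413.4, 252.3, 234.9]
ee_rot: [0.0, -0.143, 0.99, 0.0]
wrist_force: [0.1, -0.9, -0.2]
finger_gap: 16.3
gripper_force: 19.9
```

Call:
arm_command(increments="1 -0.0096 -0.0028 0 0 0 0; 1 -0.0096 -0.0028 0 0 0 0; 1 -0.0096 -0.0028 0 0 0 0; 1 -0.0096 -0.0028 0 0 0 0; 1 -0.0096 -0.0028 0 0 0 0; 1 -0.002 -0.0006 0 0 0 0; 1 0 0 0 0 0 0")

```text
time: 3.65
tcp_pos: [364.1, 237.9, 234.8]
ee_rot: [0.0, -0.143, 0.99, 0.0]
wrist_force: [0.3, 1.0, -1.1]
finger_gap: 16.2
gripper_force: 19.9
```

```bash
python3 - <<'E'
from h import *
c=cap('wrist','w2'); s=robot.get_state(); print(s['time'],s['tcp_pos'],s['wrist_force'],s['finger_gap'])
cap('scene','s2'); b=cv2.imread('pics/w2.png')[160:340,240:520]
t=cv2.imread('pics/s2.png')[155:265,210:320]
m=np.zeros((600,800,3),np.uint8); m[:360,:560]=cv2.resize(b,None,fx=2,fy=2,interpolation=2); m[270:600,470:800]=cv2.resize(t,(330,330),interpolation=2)
cv2.imwrite('pics/m2.png',m)
E
```

```text
3.7 [364.36634933 237.92339767 234.77485507] [-0.32136334 -0.64427153 -0.41635114] 16.46902835187208
```

View pics/m2.png

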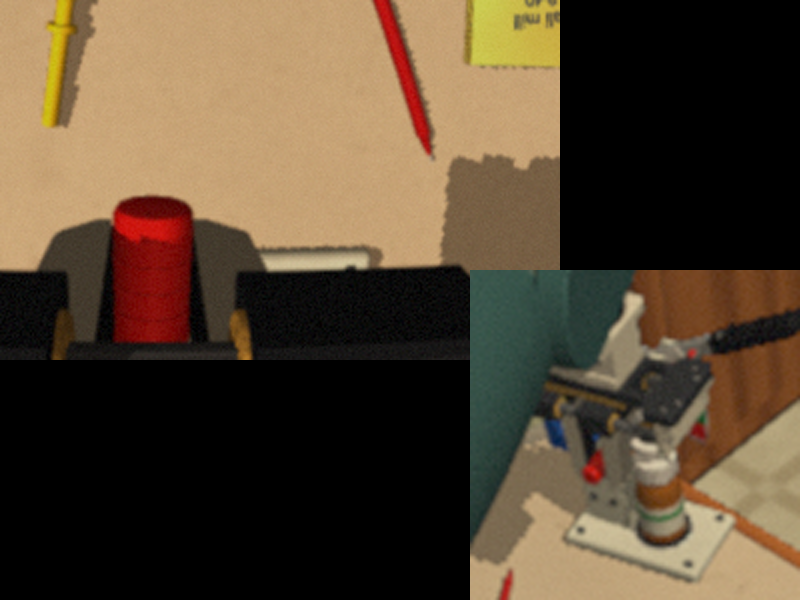

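The pin is out and held straight: in the wrist view the knob is centred in the jaws. The jaws hide the holder from the wrist camera, so I enlarge the earlier views of the holder.

```bash
python3 - <<'E'
from h import *
m=np.zeros((600,800,3),np.uint8)
w=cv2.imread('pics/w1.png')[205:295,390:470]; t=cv2.imread('pics/top0.png')[235:285,128:178]; s=cv2.imread('pics/scene0.png')[180:225,228:268]
g=lambda a:np.clip(255*(a/255.)**0.6,0,255).astype(np.uint8)
m[:540,:480]=cv2.resize(g(w),(480,540),interpolation=2)
m[:300,490:790]=cv2.resize(g(t),(300,300),interpolation=2)
m[310:600,490:748]=cv2.resize(g(s),(258,290),interpolation=2)
cv2.imwrite('pics/m3.png',m)
E
```

```text
(no output)
```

View pics/m3.png

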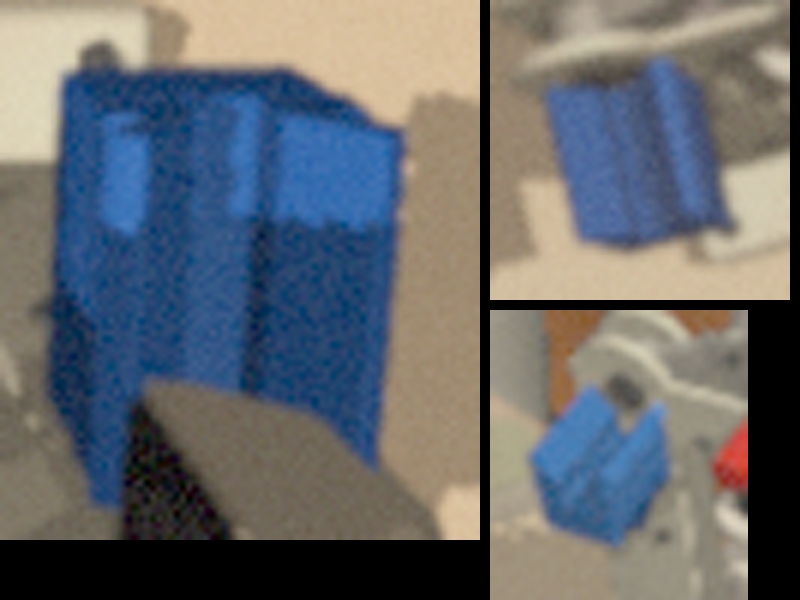

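The zoom shows the trough's floor strip at x 190–255 of the left crop, and the holder's brim outer edges at about 100 and 402. I work out the trough axis from both.

```bash
python3 - <<'E'
from h import *
cs=pickle.load(open('pics/scene0.pkl','rb')); ct=pickle.load(open('pics/top0.pkl','rb')); cw=pickle.load(open('pics/w1.pkl','rb'))
k=np.array([436.5,258.2]); a=np.radians(106.3); xp=np.array([np.cos(a),np.sin(a)]); yp=np.array([-xp[1],xp[0]])
f=lambda P:(P.round(1),'xp,yp rel knob',((P[:2]-k)@xp).round(1),((P[:2]-k)@yp).round(1))
W=lambda u,v:ray(cw,390+u/6,205+v/6,True); T=lambda u,v:ray(ct,128+(u-490)/6,235+v/6); S=lambda u,v:ray(cs,228+(u-490)/6.45,180+(v-310)/6.45)
for n,(u,v,z) in dict(brimL=(100,112,197.5),brimLin=(148,112,197.5),brimR=(402,128,197.5),flL=(190,120,176),flR=(255,120,176),flM=(222,300,176)).items(): print(n,f(plane(W(u,v),z)))
for n,(u,v,z) in dict(a=(583,238,197.5),b=(700,230,197.5),fl=(650,235,176),fi=(610,90,176)).items(): print('top',n,f(plane(T(u,v),z)))
for n,(u,v,z) in dict(l=(535,460,197.5),r=(605,480,197.5),back=(660,405,197.5)).items(): print('sc',n,f(plane(S(u,v),z)))
print('tri brim +x corner',tri([W(402,128),S(535,460)]),tri([W(402,128),T(583,238)]))
E
```

```text
brimL (array([406.7, 317.7, 197.5]), 'xp,yp rel knob', np.float64(65.5), np.float64(11.9))
brimLin (array([405.1, 323.5, 197.5]), 'xp,yp rel knob', np.float64(71.5), np.float64(11.8))
brimR (array([397.9, 356.2, 197.5]), 'xp,yp rel knob', np.float64(104.9), np.float64(9.6))
flL (array([407.7, 336.6, 176. ]), 'xp,yp rel knob', np.float64(83.3), np.float64(5.6))
flR (array([405.2, 345.3, 176. ]), 'xp,yp rel knob', np.float64(92.4), np.float64(5.6))
flM (array([429.9, 349.5, 176. ]), 'xp,yp rel knob', np.float64(89.5), np.float64(-19.3))
top a (array([400.6, 353.5, 197.5]), 'xp,yp rel knob', np.float64(101.5), np.float64(7.7))
top b (array([403.4, 318.2, 197.5]), 'xp,yp rel knob', np.float64(66.8), np.float64(14.9))
top fl (array([404.2, 340.8, 176. ]), 'xp,yp rel knob', np.float64(88.3), np.float64(7.8))
top fi (array([449.8, 356.6, 176. ]), 'xp,yp rel knob', np.float64(90.7), np.float64(-40.4))
sc l (array([396.7, 347. , 197.5]), 'xp,yp rel knob', np.float64(96.4), np.float64(13.2))
sc r (array([406.4, 315.6, 197.5]), 'xp,yp rel knob', np.float64(63.6), np.float64(12.8))
sc back (array([453.1, 331.7, 197.5]), 'xp,yp rel knob', np.float64(65.9), np.float64(-36.6))
tri brim +x corner (array([400.65675224, 357.46102684, 189.51192453]), [np.float64(2.9535504081882027), np.float64(2.9535504081882857)]) (array([395.48386612, 341.39418658, 229.63472034]), [np.float64(1.4662869431439818), np.float64(1.4662869431441672)])
```

Call:
arm_command(increments="1 -0.006 0.0205 0 0 0 0; 1 -0.006 0.0205 0 0 0 0; 1 -0.006 0.0205 0 0 0 0; 1 -0.006 0.0205 0 0 0 0; 1 0.0085 0.0025 0 0 0 0; 1 0.0085 0.0025 0 0 0 0; 1 0 0 -0.014 0 0 0; 1 0 0 -0.014 0 0 0; 1 0 0 0 0 0 0; 1 0 0 0 0 0 0")

```text
time: 4.75
tcp_pos: [357.2, 324.4, 206.1]
ee_rot: [-0.0, -0.143, 0.99, -0.0]
wrist_force: [-0.6, -0.3, -1.0]
finger_gap: 16.3
gripper_force: 19.9
```

```bash
python3 - <<'E'
from h import *
s=robot.get_state(); print(s['time'],s['tcp_pos'],s['wrist_force'],s['finger_gap'])
cap('scene','s3');cap('top','t3');cap('wrist','w3')
g=lambda a:np.clip(255*(a/255.)**0.7,0,255).astype(np.uint8)
m=np.zeros((600,800,3),np.uint8); m[:400,:400]=cv2.resize(g(cv2.imread('pics/s3.png'))[170:250,215:295],(400,400),interpolation=2); m[:400,400:]=cv2.resize(g(cv2.imread('pics/t3.png'))[225:305,115:195],(400,400),interpolation=2)
m[400:,:267]=cv2.resize(cv2.imread('pics/w3.png'),(267,200))
cv2.imwrite('pics/m4.png',m)
E
```

```text
4.75 [357.22178124 324.41598715 206.06628501] [-0.61274897 -0.28251531 -0.97792334] 16.288299995990933
```

View pics/m4.png

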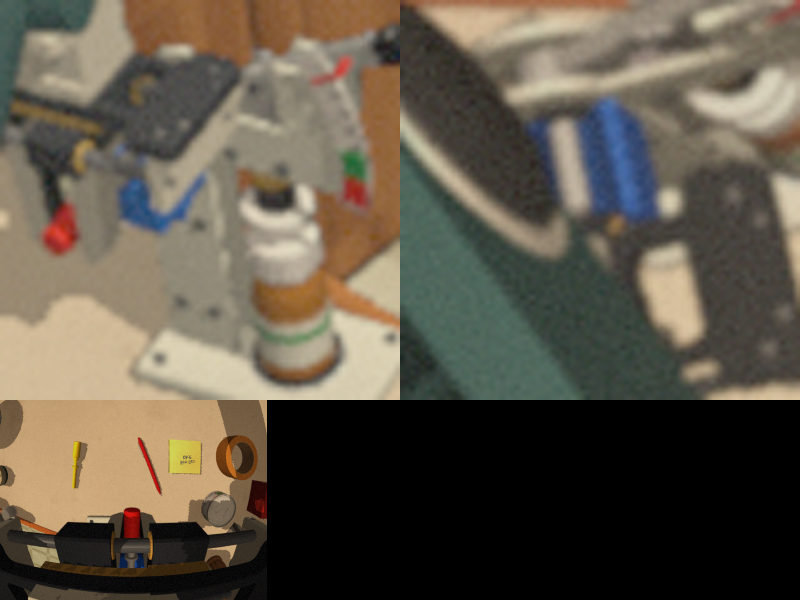

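The pin is over the trough: the top crop shows the grey shank at x≈573, with blue on both sides. The scene crop shows the red knob at (60,230), outside the holder. I check the lateral offset with the same camera.

```bash
python3 - <<'E'
from h import *
ct=pickle.load(open('pics/t3.pkl','rb')); k=np.array([436.5,258.2]); a=np.radians(106.3); xp=np.array([np.cos(a),np.sin(a)]); yp=np.array([-xp[1],xp[0]])
f=lambda P:(((P[:2]-k)@xp).round(1),((P[:2]-k)@yp).round(1))
T=lambda u,v:ray(ct,115+(u-400)/5,225+v/5)
for z in(200,205): print(z,f(plane(T(566,125),z)),f(plane(T(578,205),z)))
for n,(u,v) in dict(brR=(655,215),brRin=(630,215),brLin=(603,215)).items(): print(n,f(plane(T(u,v),197.5)))
im=cv2.imread('pics/t3.png'); hsv=cv2.cvtColor(im,cv2.COLOR_BGR2HSV)
for r in(252,256,260,264): print(r,[(u,*hsv[r,u]) for u in range(141,168)])
s=robot.get_state()['tcp_pos'];print(f(s))
E
```

```text
200 (np.float64(83.0), np.float64(-33.9)) (np.float64(84.9), np.float64(-3.8))
205 (np.float64(81.4), np.float64(-32.6)) (np.float64(83.4), np.float64(-2.6))
brR (np.float64(59.5), np.float64(6.8))
brRin (np.float64(68.2), np.float64(4.4))
brLin (np.float64(77.7), np.float64(1.7))
252 [(141, np.uint8(114), np.uint8(89), np.uint8(40)), (142, np.uint8(113), np.uint8(143), np.uint8(50)), (143, np.uint8(113), np.uint8(132), np.uint8(62)), (144, np.uint8(125), np.uint8(49), np.uint8(62)), (145, np.uint8(15), np.uint8(36), np.uint8(98)), (146, np.uint8(16), np.uint8(58), np.uint8(145)), (147, np.uint8(19), np.uint8(63), np.uint8(163)), (148, np.uint8(17), np.uint8(61), np.uint8(168)), (149, np.uint8(16), np.uint8(54), np.uint8(142)), (150, np.uint8(135), np.uint8(16), np.uint8(94)), (151, np.uint8(109), np.uint8(111), np.uint8(83)), (152, np.uint8(111), np.uint8(161), np.uint8(81)), (153, np.uint8(110), np.uint8(164), np.uint8(73)), (154, np.uint8(110), np.uint8(161), np.uint8(65)), (155, np.uint8(112), np.uint8(172), np.uint8(77)), (156, np.uint8(111), np.uint8(178), np.uint8(109)), (157,
[... 3984 characters left out ...]
(155, np.uint8(111), np.uint8(177), np.uint8(78)), (156, np.uint8(111), np.uint8(156), np.uint8(75)), (157, np.uint8(110), np.uint8(146), np.uint8(68)), (158, np.uint8(112), np.uint8(182), np.uint8(84)), (159, np.uint8(109), np.uint8(179), np.uint8(118)), (160, np.uint8(110), np.uint8(181), np.uint8(134)), (161, np.uint8(110), np.uint8(178), np.uint8(130)), (162, np.uint8(110), np.uint8(183), np.uint8(106)), (163, np.uint8(111), np.uint8(179), np.uint8(81)), (164, np.uint8(111), np.uint8(171), np.uint8(76)), (165, np.uint8(114), np.uint8(112), np.uint8(84)), (166, np.uint8(150), np.uint8(3), np.uint8(93)), (167, np.uint8(24), np.uint8(52), np.uint8(153))]
(np.float64(86.2), np.float64(57.2))
```

Call:
arm_command(increments="1 0.0003 -0.001 -0.008 0 0 0; 1 0 0 -0.005 0 0 0; 1 0 0 -0.003 0 0 0; 1 0 0 0 0 0 0")

```text
time: 5.3
tcp_pos: [357.5, 323.9, 190.1]
ee_rot: [-0.0, -0.143, 0.99, -0.0]
wrist_force: [-0.2, 1.3, -0.3]
finger_gap: 16.7
gripper_force: 19.9
```

```bash
python3 - <<'E'
from h import *
s=robot.get_state(); print(s['tcp_pos'],s['wrist_force'],s['ft_torque'])
E
```

```text
[357.52598947 323.88329126 190.13552815] [-0.16055097  1.25199556 -0.31556936] [0.15306898 0.10333798 0.06809116]
```

Call:
arm_command(increments="1 0 0 -0.002 0 0 0; 1 0 0 -0.002 0 0 0; 1 0 0 0 0 0 0")

```text
time: 5.6
tcp_pos: [357.6, 324.0, 186.4]
ee_rot: [-0.0, -0.143, 0.99, 0.0]
wrist_force: [0.6, 1.7, 0.2]
finger_gap: 16.3
gripper_force: 20.0
```

```bash
python3 - <<'E'
from h import *
s=robot.get_state(); print(s['tcp_pos'],s['wrist_force'],s['ft_torque'])
c=cap('top','t4')
h=cv2.cvtColor(c['img'],cv2.COLOR_RGB2HSV)
for r in(254,258,262): print(r,[int(x) for x in h[r,140:168,1]],[int(x) for x in h[r,140:168,2]])
E
```

```text
[357.61305432 323.9593634  186.43054955] [0.6291631  1.68182837 0.17791981] [0.39244382 0.02780533 0.12409301]
254 [77, 43, 77, 28, 72, 53, 19, 36, 48, 63, 62, 60, 52, 25, 71, 162, 177, 171, 179, 170, 169, 159, 160, 142, 63, 35, 75, 78] [33, 30, 30, 27, 32, 29, 27, 35, 75, 122, 156, 173, 151, 102, 72, 66, 88, 124, 140, 132, 110, 88, 75, 70, 61, 65, 71, 75]
258 [83, 68, 54, 72, 40, 77, 46, 59, 56, 57, 66, 62, 56, 52, 23, 71, 155, 173, 171, 177, 172, 173, 167, 162, 132, 51, 46, 74] [37, 34, 33, 32, 32, 30, 33, 26, 41, 72, 119, 157, 167, 152, 101, 72, 69, 93, 130, 137, 132, 103, 87, 82, 77, 70, 66, 76]
262 [55, 60, 78, 58, 60, 94, 54, 60, 82, 64, 67, 69, 62, 57, 54, 13, 92, 152, 176, 176, 177, 177, 160, 165, 167, 140, 19, 53] [28, 34, 36, 35, 34, 30, 33, 30, 28, 36, 69, 122, 161, 170, 151, 95, 72, 72, 90, 123, 137, 127, 105, 88, 75, 69, 68, 91]
```

Call:
arm_command(increments="1 -0.0002 0.0008 0 0 0 0; 1 0 0 0 0 0 0; 1 0 0 0 0 0 0")

```text
time: 5.95
tcp_pos: [357.5, 324.7, 186.7]
ee_rot: [-0.0, -0.143, 0.99, -0.0]
wrist_force: [-0.2, 0.9, 0.1]
finger_gap: 16.5
gripper_force: 19.9
```

Call:
arm_command(increments="1 -0.0002 0.0006 -0.001 0 0 0; 1 0 0 0 0 0 0; 1 0 0 0 0 0 0")

```text
time: 6.25
tcp_pos: [357.2, 325.2, 185.5]
ee_rot: [-0.0, -0.143, 0.99, -0.0]
wrist_force: [-0.3, 0.4, -0.4]
finger_gap: 16.6
gripper_force: 19.9
```

```bash
python3 - <<'E'
from h import *
s=robot.get_state(); print(s['tcp_pos'],s['wrist_force'],s['ft_torque'])
E
```

```text
[357.23367508 325.22637135 185.53280284] [-0.25477354  0.40315228 -0.44995219] [ 0.05650609 -0.03028039  0.02379685]
```

Call:
arm_command(increments="1 0 0 -0.0015 0 0 0; 1 0 0 -0.001 0 0 0; 1 0 0 0 0 0 0; 1 0 0 0 0 0 0")

```text
time: 6.65
tcp_pos: [357.3, 325.3, 183.2]
ee_rot: [0.0, -0.143, 0.99, -0.0]
wrist_force: [0.3, -0.2, 0.8]
finger_gap: 16.5
gripper_force: 19.9
```

```bash
python3 - <<'E'
from h import *
s=robot.get_state(); print(s['tcp_pos'],s['wrist_force'],s['ft_torque'])
E
```

```text
[357.27498983 325.28437745 183.18341403] [ 0.25106065 -0.20826789  0.79558316] [ 0.00425725  0.05251895 -0.03298105]
```

Call:
arm_command(increments="1 0 0 -0.001 0 0 0; 1 0 0 -0.001 0 0 0; 1 0 0 0 0 0 0; 1 0 0 0 0 0 0")

```text
time: 7.05
tcp_pos: [357.3, 325.3, 181.2]
ee_rot: [0.0, -0.143, 0.99, -0.0]
wrist_force: [-0.4, -0.5, 2.4]
finger_gap: 16.6
gripper_force: 20.0
```

```bash
python3 - <<'E'
from h import *
s=robot.get_state(); print(s['tcp_pos'],s['wrist_force'],s['ft_torque'])
E
```

```text
[357.28697741 325.25526725 181.20866281] [-0.41375399 -0.45433527  2.38616091] [-0.0758833   0.01519551 -0.05430656]
```

Call:
arm_command(increments="0.7 0 0 0 0 0 0; 0.4 0 0 0 0 0 0; 0.2 0 0 0 0 0 0; 0.2 0 0 0 0 0 0; 0.2 0 0 0.01 0 0 0; 0.2 0 0 0.03 0 0 0; 0.2 0 0 0.03 0 0 0; 0.2 0 0 0.03 0 0 0")

```text
time: 7.85
tcp_pos: [357.1, 325.2, 283.1]
ee_rot: [0.0, -0.143, 0.99, 0.0]
wrist_force: [-0.3, -0.3, -0.4]
finger_gap: 73.4
gripper_force: 0.0
```

```bash
python3 - <<'E'
from h import *
cap('wrist','w5'); s=robot.get_state(); print(s['time'],s['tcp_pos'],s['wrist_force'],s['finger_gap'])
cap('scene','s5')
m=np.zeros((600,800,3),np.uint8); m[:400,:]=cv2.resize(cv2.imread('pics/w5.png')[180:360,180:540],(800,400),interpolation=2)
m[400:,:200]=cv2.resize(cv2.imread('pics/s5.png')[170:250,215:295],(200,200),interpolation=2); cv2.imwrite('pics/m5.png',m)
E
```

```text
7.9 [357.78462239 325.73702456 288.33631834] [-0.57116681  0.04204072  5.20826919] 73.35018478163057
```

View pics/m5.png

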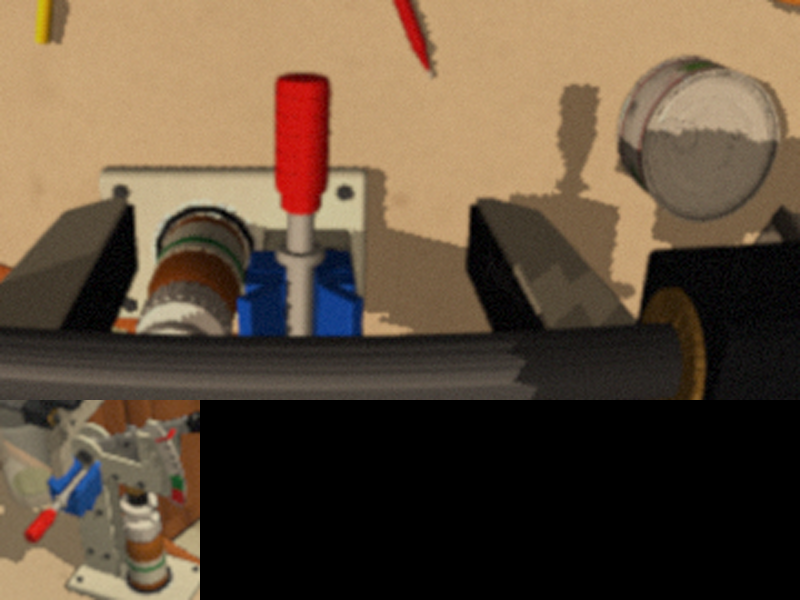

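The pin lies in the trough, released: the knob is at (302,140) in the crop, the collar at (300,255) just outside the holder's end, and the shank runs along the trough. I check its tilt and overhang with numbers.

```bash
python3 - <<'E'
from h import *
cw=pickle.load(open('pics/w5.pkl','rb')); cs=pickle.load(open('pics/s5.pkl','rb'))
def cen(n,box):
    im=cv2.cvtColor(cv2.imread(f'pics/{n}.png'),cv2.COLOR_BGR2HSV); m=((im[...,0]<6)|(im[...,0]>172))&(im[...,1]>150)&(im[...,2]>80); z=np.zeros_like(m); z[box[0]:box[1],box[2]:box[3]]=1; y,x=np.nonzero(m&z)
    return x.mean(),y.mean(),x.min(),x.max(),y.min(),y.max()
a=cen('w5',(205,285,295,335)); b=cen('s5',(205,235,222,245)); print(a,b)
p=tri([ray(cw,*a[:2],True),ray(cs,*b[:2])]); k=np.array([436.5,258.2]); th=np.radians(106.3); xp=np.array([np.cos(th),np.sin(th)]); yp=np.array([-xp[1],xp[0]])
print(p,(p[0][:2]-k)@xp,(p[0][:2]-k)@yp)
W=lambda u,v:ray(cw,180+u*.45,180+v*.45,True)
for n,(u,v,z) in dict(collar=(300,248,188),end_floor=(300,252,176),brimL=(243,262,197.5),brimR=(352,262,197.5),knobend=(302,75,173)).items():
    q=plane(W(u,v),z); print(n,q.round(1),((q[:2]-k)@xp).round(1),((q[:2]-k)@yp).round(1))
print(robot.get_state()['joint_positions'])
E
```

```text
(np.float64(315.2127351664255), np.float64(243.27568740955138), np.int64(303), np.int64(327), np.int64(213), np.int64(276)) (np.float64(230.74444444444444), np.float64(219.75555555555556), np.int64(225), np.int64(237), np.int64(214), np.int64(226))
(array([358.74372031, 326.22931445, 178.01071627]), [np.float64(0.08970322309156926), np.float64(0.08970322309160561)]) 87.11849513988993 55.537324935425474
collar [389.9 335.3 188. ] 87.1 23.1
end_floor [396.3 337.2 176. ] 87.1 16.4
brimL [395.4 318.8 197.5] 69.7 22.4
brimR [385.9 350.6 197.5] 102.9 22.6
knobend [339.5 321.  173. ] 87.5 75.5
[ 6.85812615e-01 -3.18358301e-01  1.77103159e+00  4.70471783e-06
  1.68304630e+00 -1.17269521e+00]
```

The pin is level, with its knob at 178 mm measured, and the overhang is right. Next I rise, close the fingers and go above the lever's grip.

Call:
arm_command(increments="0.5 0 0 0.04 0 0 0; 1 0 0 0.04 0 0 0; 1 0.026 -0.0212 0 0 0 0; 1 0.026 -0.0212 0 0 0 0; 1 0.026 -0.0212 0 0 0 0; 1 0.026 -0.0212 0 0 0 0; 1 0.026 -0.0212 0 0 0 0; 1 0.026 -0.0212 0 0 0 0; 1 0 0 0 0 0 0; 1 0 0 0 0 0 0")

```text
time: 8.95
tcp_pos: [513.4, 197.8, 360.9]
ee_rot: [-0.0, -0.143, 0.99, -0.0]
wrist_force: [-0.2, -0.4, -0.4]
finger_gap: 0.9
gripper_force: 0.0
```

```bash
python3 - <<'E'
from h import *
s=robot.get_state(); print(s['time'],s['tcp_pos'],s['ee_rot'],s['wrist_force'],s['finger_gap'])
c=cap('top','t6'); cap('scene','s6')
cv2.imwrite('pics/m6.png',np.hstack([cv2.resize(cv2.imread('pics/t6.png')[165:285,125:265],(420,360),interpolation=2),cv2.resize(cv2.imread('pics/s6.png')[135:255,215:335],(360,360),interpolation=2)]))
E
```

```text
8.95 [513.43173439 197.76306604 360.86430399] [-4.16542848e-04 -1.42768335e-01  9.89756045e-01 -1.85574375e-06] [-0.22693724 -0.38569522 -0.42460562] 0.9043998299854935
```

View pics/m6.png

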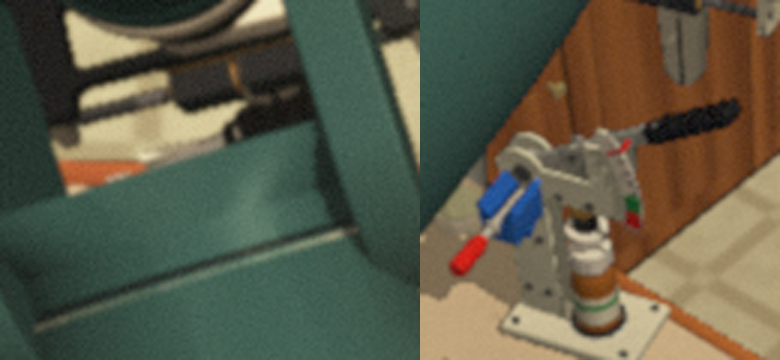

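The scene crop shows the parked pin at the left, the closed fingertips above the black grip, and the pointer at the scale's top. Now I press along the arc.

Call:
arm_command(increments="1 0 0 -0.015 0 0 0; 1 0 0 -0.015 0 0 0; 1 0.0013 -0.0046 -0.009 0 0 0; 1 0.0013 -0.0046 -0.009 0 0 0; 1 0.0011 -0.0038 -0.009 0 0 0; 1 0.0011 -0.0038 -0.009 0 0 0; 1 0 0 0 0 0 0", newtons=20)

```text
time: 9.75
tcp_pos: [518.1, 180.7, 293.9]
ee_rot: [-0.0, -0.143, 0.99, -0.0]
wrist_force: [-0.3, 3.3, 2.8]
finger_gap: 0.2
gripper_force: 1.6
```

```bash
cat > lev.py <<'E'
from h import *
import sys
c=cap('scene',sys.argv[1]); s=robot.get_state(); print(s['time'],s['tcp_pos'],s['wrist_force'])
im=cv2.cvtColor(c['img'],cv2.COLOR_RGB2HSV)
for nm,mk in dict(red=((im[...,0]<7)|(im[...,0]>172))&(im[...,1]>130)&(im[...,2]>60),grn=(abs(im[...,0].astype(int)-65)<20)&(im[...,1]>70)&(im[...,2]>25)).items():
    z=np.zeros_like(mk); z[170:225,268:300]=1
    k,l,st,ce=cv2.connectedComponentsWithStats((mk&z).astype(np.uint8)); print(nm,[(st[i].tolist(),ce[i].round(1).tolist()) for i in range(1,k) if st[i][4]>3])
E
python3 lev.py s7
```

```text
9.8 [518.12460563 180.97522247 294.72679913] [-1.18626588  2.65502947  2.60971459]
red [([282, 189, 7, 5, 15], [285.9, 191.5]), ([283, 206, 6, 6, 24], [285.8, 208.4])]
grn [([283, 200, 5, 6, 22], [285.3, 202.1])]
```

Call:
arm_command(increments="1 0.0008 -0.0028 -0.009 0 0 0; 1 0.0008 -0.0028 -0.009 0 0 0; 1 0.0006 -0.0022 -0.009 0 0 0; 1 0.0006 -0.002 -0.009 0 0 0; 1 0 0 0 0 0 0")

```text
time: 10.3
tcp_pos: [521.2, 171.1, 258.3]
ee_rot: [0.0, -0.143, 0.99, -0.0]
wrist_force: [1.5, 1.0, 8.0]
finger_gap: 0.3
gripper_force: 3.9
```

```bash
python3 lev.py s8
```

```text
10.35 [521.19115617 171.21342504 258.92730502] [-0.06922348  1.08223964  7.99095916]
red [([284, 196, 7, 4, 12], [287.9, 198.2]), ([283, 206, 6, 6, 25], [285.9, 208.5])]
grn [([268, 170, 11, 12, 66], [271.4, 173.6]), ([283, 201, 5, 5, 18], [285.4, 202.6])]
```

Call:
arm_command(increments="1 0.0003 -0.001 -0.008 0 0 0; 1 0.0002 -0.0007 -0.007 0 0 0; 1 0 -0.0003 -0.005 0 0 0; 1 0 0 -0.002 0 0 0; 1 0 0 0 0 0 0; 1 0 0 0 0 0 0")

```text
time: 10.95
tcp_pos: [522.0, 168.7, 238.2]
ee_rot: [0.001, -0.143, 0.99, -0.001]
wrist_force: [0.0, -6.3, 13.6]
finger_gap: 0.6
gripper_force: 6.6
```

```bash
python3 lev.py s9
```

```text
11.0 [521.97736172 168.68361042 238.24735881] [-0.16929509 -5.88817164 12.68244938]
red [([288, 200, 4, 4, 10], [289.9, 201.7]), ([283, 206, 6, 6, 24], [285.8, 208.4])]
grn [([268, 170, 17, 19, 153], [273.4, 175.8]), ([283, 200, 5, 2, 6], [285.2, 200.3]), ([284, 204, 4, 2, 4], [285.5, 204.2])]
```

Call:
arm_command(increments="1 0.0003 -0.001 -0.002 0 0 0; 1 0.0003 -0.001 -0.001 0 0 0; 1 0 0 0 0 0 0; 1 0 0 0 0 0 0; 1 0 0 0 0 0 0; 1 0 0 0 0 0 0; 1 0 0 0 0 0 0; 1 0 0 0 0 0 0; 1 0 0 0 0 0 0; 1 0 0 0 0 0 0; 1 0 0 0 0 0 0; 1 0 0 0 0 0 0")

```text
time: 12.2
tcp_pos: [522.2, 168.1, 235.2]
ee_rot: [0.001, -0.144, 0.99, 0.001]
wrist_force: [-3.9, 5.8, 12.3]
finger_gap: 0.1
gripper_force: 6.7
```

```bash
python3 lev.py s10
```

```text
12.25 [522.18085886 168.0684504  235.28241092] [-2.68634975  5.38385047 13.23655755]
red [([288, 201, 4, 3, 8], [289.8, 202.1]), ([283, 206, 6, 6, 21], [285.7, 208.4])]
grn [([268, 170, 19, 20, 179], [273.9, 176.1]), ([283, 200, 5, 2, 9], [284.8, 200.6])]
```

Call:
arm_command(increments="1 -0.0002 0.0006 -0.0005 0 0 0; 1 0 0 0 0 0 0; 1 0 0 0 0 0 0; 1 0 0 0 0 0 0; 1 0 0 0 0 0 0; 1 0 0 0 0 0 0; 1 0 0 0 0 0 0; 1 0 0 0 0 0 0; 1 0 0 0 0 0 0; 1 0 0 0 0 0 0; 1 0 0 0 0 0 0; 1 0 0 0 0 0 0")

```text
time: 13.45
tcp_pos: [522.2, 168.1, 234.8]
ee_rot: [0.001, -0.143, 0.99, 0.0]
wrist_force: [-2.7, 0.5, 14.4]
finger_gap: 0.6
gripper_force: 6.9
```

Call:
arm_command(increments="1 0 0 0 0 0 0; 1 0 0 0 0 0 0; 1 0 0 0 0 0 0; 1 0 0 0 0 0 0; 1 0 0 0 0 0 0; 1 0 0 0 0 0 0; 1 0 0 0 0 0 0; 1 0 0 0 0 0 0; 1 0 0 0 0 0 0; 1 0 0 0 0 0 0; 1 0 0 0 0 0 0; 1 0 0 0 0 0 0")

```text
time: 14.65
tcp_pos: [522.1, 168.2, 234.8]
ee_rot: [0.001, -0.143, 0.99, 0.0]
wrist_force: [-2.5, 1.0, 13.9]
finger_gap: 0.6
gripper_force: 6.9
```

Call:
arm_command(increments="1 0 0 0 0 0 0; 1 0 0 0 0 0 0; 1 0 0 0 0 0 0; 1 0 0 0 0 0 0; 1 0 0 0 0 0 0; 1 0 0 0 0 0 0; 1 0 0 0 0 0 0; 1 0 0 0 0 0 0; 1 0 0 0 0 0 0; 1 0 0 0 0 0 0; 1 0 0 0 0 0 0; 1 0 0 0 0 0 0")

```text
time: 15.85
tcp_pos: [522.2, 168.1, 234.8]
ee_rot: [0.001, -0.143, 0.99, 0.0]
wrist_force: [-2.7, 1.7, 13.2]
finger_gap: 0.6
gripper_force: 6.9
```

```bash
python3 lev.py s11; python3 - <<'E'
from h import *
a,b=cv2.imread('pics/s6.png').astype(int),cv2.imread('pics/s11.png').astype(int)
# independent check: grip slope/angle of pointer: list rows of pure band colours before and after
h=cv2.cvtColor(b.astype(np.uint8),cv2.COLOR_BGR2HSV)
for r in range(196,212): print(r,' '.join(f'{h[r,u,0]:3d}/{h[r,u,1]:3d}/{h[r,u,2]:3d}' for u in range(282,294)))
d=cv2.cvtColor(b.astype(np.uint8),cv2.COLOR_BGR2HSV); m=((d[...,0]<6)|(d[...,0]>172))&(d[...,1]>150); y,x=np.nonzero(m[205:240,220:250]); print('parked knob',x.mean()+220,y.mean()+205)
E
```

```text
15.9 [522.14561012 168.14504636 234.84326264] [-2.01819123  0.77164454 13.99280878]
red [([288, 201, 4, 4, 9], [289.7, 202.3]), ([283, 206, 6, 6, 23], [285.5, 208.5])]
grn [([268, 170, 18, 19, 171], [273.9, 176.2]), ([283, 200, 5, 2, 9], [284.8, 200.6])]
196  18/ 56/114  21/ 52/113  14/ 52/ 99  15/ 53/ 97  16/ 56/101  18/ 52/107  21/ 48/100  16/ 81/101  14/ 92/108  12/103/104  11/108/ 99  11/140/111
197  20/ 54/117  17/ 59/117  18/ 53/111  18/ 56/109  20/ 58/110  18/ 48/107  21/ 47/103  17/ 48/101  20/ 48/106  20/ 52/103  21/ 45/ 96  14/ 69/104
198  20/ 57/116  19/ 58/123  18/ 56/123  18/ 56/123  17/ 57/111  18/ 54/114  19/ 51/106  18/ 49/ 94  23/ 47/ 93  22/ 46/100  18/ 45/102  21/ 48/107
199  27/ 55/106  30/ 51/110  27/ 51/105  23/ 58/ 97  20/ 52/ 89  19/ 49/110  18/ 57/108  15/ 41/ 87  23/ 39/ 85  20/ 44/ 86  17/ 41/ 88  18/ 49/ 94
200  36/ 56/ 96  48/ 76/ 97  54/ 86/ 92  55/102/ 80  54/ 97/ 84  38/ 63/101  24/ 50/108  23/ 43/ 94  11/ 89/ 89   5/101/ 93  13/ 70/ 87  17/ 44/ 82
201  35/ 53/ 92  51/ 88/ 81  53/144/ 71  52/153/ 75  59/125/ 86  55/ 81/ 97  33/ 52/107  12/ 71/111   3/1
[... 926 characters left out ...]
/116
208  14/ 88/102   6/131/103   3/210/113   1/215/120   3/226/115   0/200/115   4/130/118  10/133/115  12/176/120  13/191/116  12/174/117  13/182/116
209   8/123/106   4/136/107   1/189/112   0/207/121   0/210/118   3/211/116   3/147/111  10/150/109  13/178/116  12/177/118  13/183/114  13/186/114
210  12/153/100   9/128/ 96   6/133/107   3/150/117   4/205/113   0/192/117   4/158/102  12/157/101  13/179/117  12/176/120  12/180/116  12/188/115
211  11/168/102  13/158/ 97  10/126/105   8/126/103   5/126/105   4/149/111   7/158/105  11/170/108  12/182/116  13/185/116  13/180/115  13/187/116
parked knob nan nan<stdin>:6: RuntimeWarning: Mean of empty slice.
  ret = ret.dtype.type(ret / rcount)
```

The pointer crosses the middle of the green band, with green visible above at rows 200–201 and below at 204–205. The knob wasn't found in that mask, so I check whether the arm simply hides it.

```bash
python3 - <<'E'
from h import *
for n in('s6','s7','s8','s9','s11'):
    h=cv2.cvtColor(cv2.imread(f'pics/{n}.png'),cv2.COLOR_BGR2HSV); m=((h[...,0]<8)|(h[...,0]>172))&(h[...,1]>130); y,x=np.nonzero(m[200:240,215:255]); print(n,h[220,231],len(x),x.mean()+215 if len(x) else '',h[225,226:240,0])
cap('wrist','w9'); h=cv2.cvtColor(cv2.imread('pics/w9.png'),cv2.COLOR_BGR2HSV); m=(((h[...,0]<6)|(h[...,0]>172))&(h[...,1]>150)&(h[...,2]>80)).astype(np.uint8)
c=pickle.load(open('pics/w9.pkl','rb'))
k,l,st,ce=cv2.connectedComponentsWithStats(m)
for i in range(1,k):
    if st[i][4]>60: print(st[i],ce[i],plane(ray(c,*ce[i],True),180).round(0))
E
```

```text
s6 [  1 228 209] 102 230.7843137254902 [ 1  1  0  1  3  8 17 18 18 17 18 17 18 19]
s7 [  1 219 212] 100 230.72 [ 2  2  1  1  3  9 16 19 15 18 17 18 19 18]
s8 [60 32 48] 26 231.6153846153846 [73  1  1  2  2  9 17 18 17 18 17 18 18 17]
s9 [ 83 130  51] 0  [82 79 85 80 79 40 19 17 18 17 18 19 18 17]
s11 [80 94 54] 0  [77 88 79 75 75 79 34 19 17 16 18 17 18 18]
[506   9  42 116 686] [527.86734694  64.60787172] [370. 254. 180.]
[ 601   66   22   65 1288] [611.59782609  96.92779503] [357. 327. 180.]
[  0 118  26  44 775] [ 12.61935484 139.28258065] [500. -53. 180.]
[448 229  29   9 193] [461.25388601 232.60103627] [480. 245. 180.]
[449 239  34  28 301] [458.80730897 248.43521595] [489. 247. 180.]
```

The wrist camera still shows the parked knob at (357, 327), where I left it; the arm only hides it from the scene camera. The lever has been in the green for over 4 s, so I hand in.

```bash
python3 -c "
from bench import robot
print(robot.finish_job())"
```

```text
the job is handed in; nothing more can be done
None
```

I handed the job in at about 16 s: the pin is parked in the blue notch and released, and the lever has been held in mid-green for over 4 s with the arm still pressing it down; the bench gave no verdict.

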